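# Find the loose scrap flap and push it open

### The job

The four white covers on the steel scrap station look alike, but three are fixed and one is a loose flap over the scrap chute. Press the covers on their green dots with the fingertips until you find the one that rocks, then push that one down until it is wide open, and take the hand away. Do not pick anything up, and leave the jar, the cup and the sugar duck on the ledge where they stand.

Things in the scene. Friction and masses are not known exactly. Their poses are not given: they have to be found in the camera images.
- station: Fixed stainless scrap station: 244 mm (its x, pointing away from the robot, turned up to 0.22 rad) by 476 mm (y, left), flat deck 100 mm above the worktop. Origin: centre of its underside. Four wells in a row along y, 112 mm apart, each 100 mm wide, x from -82 to +32 mm, 96 mm deep, closed by identical white covers flush with the deck. The bystanders stand on the solid ledge behind them.
- pad1 (a point): Centre of the green press dot (26 mm across) on the top face of the leftmost cover (largest y), level with the deck; axes as the station's. Covers are 110 mm (x) by 96 mm (y); the dot is 28 mm from the near edge. Three covers are fixed on a soft gasket: pressed with up to 10 N they sink straight down, at most 2 mm, then are hard. The other, anywhere in the row, is the loose flap.
- pad2 (a point): The same on the second cover from the left.
- pad3 (a point): The same on the third cover from the left.
- pad4 (a point): The same on the fourth cover (the rightmost).
- flap (a joint): Angle of the loose flap, wherever it is: 0 rad shut and flush; it grows as the near part with the dot goes down into the well and the far part (40 mm) rises. It pivots on a line along the station's y, 42 mm beyond the dot; stop at 0.85 rad. About 3 N on the dot turns it; it stays where it is left. Pushed straight down on the dot, it meets the stop with the fingertip about 45 mm below deck.
- jar: Small amber jar with a red lid, loose, 40 mm across, 58 mm high, on the station's ledge. Origin at the centre of its underside. Leave it alone.
- cup: Small red open cup, loose, about 44 mm across, 50 mm high, on the ledge. Origin at the centre of its underside. Leave it alone.
- duck: Yellow duck of dried sugar paste (a cake topper), loose, 42 mm across, 53 mm high, on the ledge. Origin at the centre of its underside. Leave it alone.

How it is judged (in metres and radians):
On the way:
1. the loose flap rocks under the press of the fingers (value of joint flap above 0.04 rad and contact force between the fingers and anything else above 0.5 N), for 0.05 s.
At the end, for the whole second after the job is handed in: The loose flap stands open by more than 0.65 rad (its stop is at 0.85) and at rest; jar, cup and duck stand upright within 15 mm of where they were (value of joint flap above 0.65 rad and velocity of joint flap below 0.05 rad/s and distance of each of jar, cup, duck from where it was at the start of the episode below 0.015 m and angle between each of jar, cup, duck's own z axis and vertical below 0.2 rad); the robot touches nothing.
It fails at once if the jar is picked up, knocked over or shifted (distance of jar from where it was at the start of the episode above 0.015 m or angle between jar's own z axis and vertical above 0.4 rad).
It fails at once if the cup is picked up, knocked over or shifted (distance of cup from where it was at the start of the episode above 0.015 m or angle between cup's own z axis and vertical above 0.4 rad).
It fails at once if the duck is picked up, knocked over or shifted (distance of duck from where it was at the start of the episode above 0.015 m or angle between duck's own z axis and vertical above 0.4 rad).
It also fails if it takes over 45 s, if anything falls off the work surface, if the arm or the gripper's body presses on something with over 40 N, if the wrist force passes 120 N, or if a joint passes its speed limit or range.

### The arm

A 6-joint arm with a two-finger parallel gripper is mounted at the origin on the work surface. World frame = base frame: x ahead of the robot, y to its left, z up, the work surface at z = 0. Lengths are in m, angles in degrees, forces in N, time in s.
With the tool pointing down it reaches from about 0.4 to 0.825 m from the base axis. Payload 7 kg.
Tool frame: the origin (TCP) lies midway between the tips of the shut fingers; the grasp point (between the pads) lies 19 mm behind it; z points along the fingers, y is the line along which they close (so a half turn about z gives the same grasp; the last joint's range is limited). The gripper opens to 88 mm and grips with 3 to 60 N. Pads are 19 mm wide; open, the fingers measure 130 mm over their backs; the gripper's body (78 mm by 193 mm) begins 47 mm behind the grasp point.
Start: joints at [88.069, 20.546, 0.682, 0, -70.136, -16.507], TCP at [0.213, 0.64, 0.227] pointing down, gripper open.
Joint ranges: [-176.03, 176.03], [-82.01, 121.73], [-58.28, 71.71], [-173.87, 95.51], [-174.79, -0.11], [-173.66, 173.66]. Speed limits (degrees/s): [136.94, 136.94, 172.46, 180, 180, 180].

### API

Orientations are given as [roll, pitch, yaw] about the fixed x, y, z axes, in that order (R = Rz(yaw) Ry(pitch) Rx(roll)).
In Python, from plant import ctrl gives the robot as it stands.
- The arm moves only by the tool step_arm, never from a script. Its argument "rows" is a list of rows, each a list of 3 entries, a list of its own where there are three numbers: the closure, from 0 (fully open) to 1 (shut), then the shift along the world's x, y, z in mm, then the turn, a rotation vector about the world's x, y, z in rad. A call has exactly 5 rows; each row is the pose to reach, as a shift and turn from the pose commanded when the call began; what a row does not reach only later rows make up. A row lasts 1/12 s, in which the tool goes at most 41.7 mm and 7.16 degrees, less where a joint would pass 70% of its speed; a pose out of reach is approached as far as the arm can. A call with a gripper value outside its range is refused whole. The fingers move at their own pace and stop on an object; the grip force is fixed at half the most. Time passes only in rows, so rows that repeat a pose let the fingers close, or fill a call up. It gives the time, the measured TCP pose, the force, the opening and the grip force at its end, in the units of the state.
- ctrl.get_obs(): the state, without advancing time (a new reading comes with each control period).
- ctrl.snapshot(name): name is "scene" or "top" or "wrist"; returns the picture (420x560x3 uint8, red, green, blue); there is no depth.
- ctrl.camera_model(name): a dict with "intrinsics" (3x3 intrinsics, pixels), "R" (3x3) and "t" (3): a world point X has camera coordinates R X + t. Camera axes: x right, y down, z forward; pixel columns grow to the right and rows downward; lengths in m; the calibration is good to about 2 mm. The wrist camera is an equidistant fisheye: a pixel r from the principal point sees the ray r / f radians off the axis. A picture is of the moment at which its call begins: read the wrist's pose just before it. camera_model takes no time and is no camera call; for the wrist camera it gives the pose at the moment of the call.
- ctrl.close_job(): hands the job in; it is judged then, once.
The state is a dict: "clock": time; "joint_pos": joint angles; "qvel": joint speeds; "tau": joint torques, N m; "tool_pos": TCP position; "orientation": TCP orientation; "force": force on the tool from outside, world axes, zero at the start; "moment": the same for the moment, N m; "opening": finger opening in m; "gripper_force": force on a finger pad.
Only numpy, scipy, OpenCV 4.12 (cv2) and the standard library are available. Lean on these libraries where they do the work, as an engineer would, in place of code of your own. Each camera call takes 0.05 s, during which the arm holds its last target. There are 200 camera calls.

## Working session

There is one attempt and no reset: what is moved stays moved. The work goes in short steps, Python scripts to look and compute and a tool call to move; the robot and the scene stay as the last step left them, time stands still between calls to the robot, and variables do not carry over. Pictures are saved under pics/ and viewed, at most 10 in all, crops included, and the job is handed in when it is done.

Besides the shell and the picture viewer there is one more tool, called after "Emit:" by a JSON object that holds its "op" and its "data", one argument or row to a line. step_arm: Moves the arm, as the interface text tells. Its arguments: {"type":"object","properties":{"rows":{"type":"array"}},"required":["rows"]}

```bash
mkdir -p pics; cat > h.py <<'E'
import numpy as np, cv2
from plant import ctrl
def ray(name,uv,z):
    m=ctrl.camera_model(name);K=np.array(m["intrinsics"]);R=np.array(m["R"]);t=np.array(m["t"])
    d=np.linalg.inv(K)@np.array([uv[0],uv[1],1.0])
    if name=="wrist":
        r=np.hypot(d[0],d[1]);d=np.array([d[0]/r*np.sin(r),d[1]/r*np.sin(r),np.cos(r)]) if r>1e-9 else d
    C=-R.T@t;w=R.T@d
    return C+w*(z-C[2])/w[2]
def greens(img):
    h=cv2.cvtColor(img,cv2.COLOR_RGB2HSV)
    m=cv2.inRange(h,(40,80,50),(85,255,255))
    n,l,s,c=cv2.connectedComponentsWithStats(m)
    return [(c[i],s[i,4]) for i in range(1,n) if s[i,4]>15]
E
python3 - <<'E'
from h import *
print(ctrl.get_obs())
ims=[]
for n in("top","scene"):
    im=ctrl.snapshot(n);cv2.imwrite(f"pics/{n}0.png",im[:,:,::-1])
    for c,a in greens(im):print(n,c.round(1),a,ray(n,c,0.1).round(4))
E
```

```text
{'clock': 0.0, 'joint_pos': array([ 8.80710443e+01,  2.05913492e+01,  6.32647899e-01, -2.06401055e-02,
       -7.01355545e+01, -1.65064182e+01]), 'qvel': array([-0.01555907,  0.12248354,  0.01747858, -0.01209577,  0.03726808,
        0.07553144]), 'tau': array([-9.23747939e-04, -5.82714558e+01,  2.93051273e+01,  6.99724853e+00,
        6.86983185e-03, -1.68769852e-04]), 'tool_pos': array([0.21333116, 0.63987491, 0.22561347]), 'orientation': array([ 1.79904115e+02, -8.17965587e-03, -1.84423964e+01]), 'force': array([ 0.19622624, -0.03806566,  0.78178491]), 'moment': array([-0.04983357, -0.00121589, -0.01605331]), 'gripper_force': 0.0, 'opening': 0.08742793789512476}
top [365.9 216.1] 134 [ 0.5804 -0.1548  0.1   ]
top [307. 227.] 138 [ 0.5602 -0.0449  0.1   ]
top [247.  237.9] 140 [0.5401 0.0656 0.1   ]
top [186.8 248.8] 135 [0.5203 0.1753 0.1   ]
scene [302.5 131.5] 81 [0.5207 0.1778 0.1   ]
scene [270.3 166.1] 97 [0.5413 0.0673 0.1   ]
scene [234.2 204.9] 120 [ 0.5617 -0.0428  0.1   ]
scene [192.9 248.6] 146 [ 0.5815 -0.1532  0.1   ]
```

View pics/top0.png

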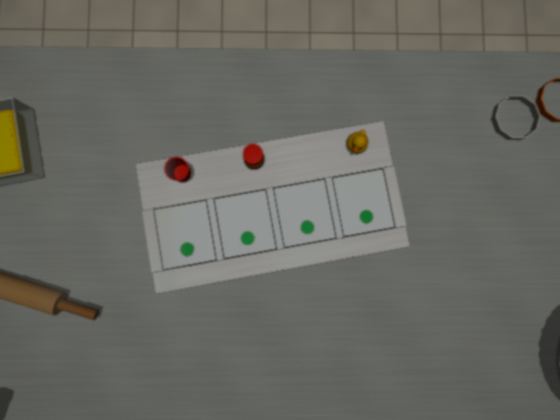

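View pics/scene0.png

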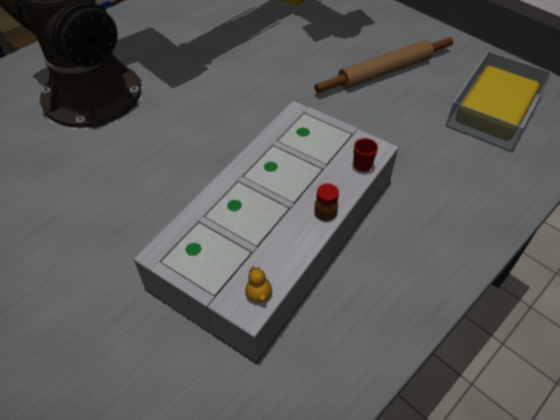

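Dots in the top view lie at (187,249), (247,238), (307,227) and (366,216). The cup is at (178,169), the jar at (254,156) and the duck at (358,142). The two views agree to 2 mm and the pitch is 112 mm. Station yaw is about 10.4°, so the tool turns +0.504 rad, which puts the wide side of the gripper along the row.

Emit:
{"op": "step_arm", "data": {
  "rows": [
    [1,[22,-33,0],[0,0,0.1]],
    [1,[44,-66,0],[0,0,0.2]],
    [1,[66,-99,0],[0,0,0.3]],
    [1,[88,-132,0],[0,0,0.4]],
    [1,[110,-166,0],[0,0,0.504]]
  ]
}}

```text
clock: 0.52
tool_pos: [0.324, 0.4725, 0.2262]
orientation: [180.0, 0.0, 10.7]
force: [1.2, 0.6, 0.9]
opening: 0.06
gripper_force: 0.0
```

Emit:
{"op": "step_arm", "data": {
  "rows": [
    [1,[22,-33,0],[0,0,0]],
    [1,[44,-66,0],[0,0,0]],
    [1,[66,-99,0],[0,0,0]],
    [1,[88,-132,0],[0,0,0]],
    [1,[110,-166,0],[0,0,0]]
  ]
}}

```text
clock: 0.93
tool_pos: [0.434, 0.3065, 0.2265]
orientation: [-180.0, 0.0, 10.5]
force: [1.7, 0.2, 0.0]
opening: 0.0263
gripper_force: 0.0
```

Emit:
{"op": "step_arm", "data": {
  "rows": [
    [1,[22,-33,0],[0,0,0]],
    [1,[44,-66,0],[0,0,0]],
    [1,[66,-99,-20],[0,0,0]],
    [1,[87,-131,-50],[0,0,0]],
    [1,[87,-131,-70],[0,0,0]]
  ]
}}

```text
clock: 1.35
tool_pos: [0.5223, 0.1741, 0.1562]
orientation: [-180.0, -0.1, 10.3]
force: [0.0, 0.2, -0.2]
opening: 0.0008
gripper_force: 0.0
```

```bash
python3 - <<'E'
from h import *
o=ctrl.get_obs();print(o["clock"],o["tool_pos"],o["orientation"],o["force"],o["joint_pos"].round(1))
im=ctrl.snapshot("wrist");cv2.imwrite("pics/w1.png",im[:,:,::-1])
for c,a in greens(im):print(c.round(1),a,ray("wrist",c,0.1).round(4))
E
```

```text
1.35 [0.52233475 0.17406202 0.15615999] [-1.79982137e+02 -7.83834950e-02  1.02772798e+01] [ 0.04674047  0.21552604 -0.16249059] [ 38.8  12.2 -20.9   0.  -56.9  61.4]
[282. 228.] 898 [0.5218 0.1753 0.1   ]
[430.1 227. ] 693 [0.5405 0.0711 0.1   ]
[536.8 221.4] 201 [ 0.5625 -0.0346  0.1   ]
```

View pics/w1.png

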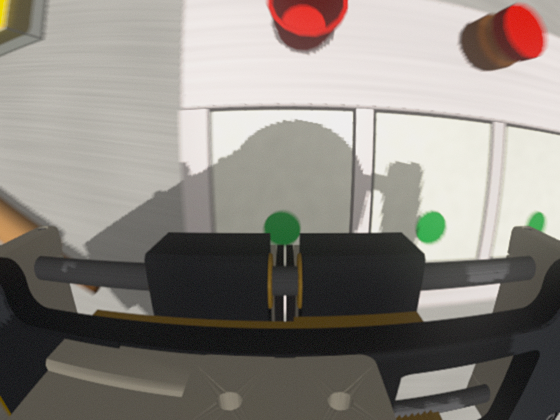

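The wrist view shows the tip directly over dot 1 at (282,228), with the cup at (305,15) and the jar at (505,38) well clear. I'll descend and press gently.

Emit:
{"op": "step_arm", "data": {
  "rows": [
    [1,[0,1,-25],[0,0,0]],
    [1,[0,1,-44],[0,0,0]],
    [1,[0,1,-50],[0,0,0]],
    [1,[0,1,-53],[0,0,0]],
    [1,[0,1,-54],[0,0,0]]
  ]
}}

```text
clock: 1.82
tool_pos: [0.5206, 0.1786, 0.1028]
orientation: [180.0, 0.0, 10.5]
force: [-0.2, 0.2, 0.4]
opening: 0.0007
gripper_force: 0.0
```

Emit:
{"op": "step_arm", "data": {
  "rows": [
    [1,[0,0,-1],[0,0,0]],
    [1,[0,0,-2],[0,0,0]],
    [1,[0,0,-3],[0,0,0]],
    [1,[0,0,-4],[0,0,0]],
    [1,[0,0,-4],[0,0,0]]
  ]
}}

```text
clock: 2.23
tool_pos: [0.5209, 0.1788, 0.0992]
orientation: [-180.0, -0.1, 10.5]
force: [-1.2, 1.5, 2.8]
opening: 0.0004
gripper_force: 1.4
```

```bash
python3 - <<'E'
from h import *
m=ctrl.camera_model("wrist");print(-np.array(m["R"]).T@m["t"],ctrl.get_obs()["tool_pos"],ctrl.get_obs()["force"])
E
```

```text
[0.58646782 0.19079982 0.25677189] [0.52087528 0.17876347 0.09922441] [-1.19627927  1.51831836  2.83175299]
```

Emit:
{"op": "step_arm", "data": {
  "rows": [
    [1,[0,0,-1],[0,0,0]],
    [1,[0,0,-2],[0,0,0]],
    [1,[0,0,-2],[0,0,0]],
    [1,[0,0,-2],[0,0,0]],
    [1,[0,0,-2],[0,0,0]]
  ]
}}

```text
clock: 2.65
tool_pos: [0.5208, 0.1786, 0.0967]
orientation: [-180.0, -0.0, 10.4]
force: [0.4, 1.5, 3.3]
opening: 0.0007
gripper_force: 1.4
```

Emit:
{"op": "step_arm", "data": {
  "rows": [
    [1,[0,0,-1],[0,0,0]],
    [1,[0,0,-2],[0,0,0]],
    [1,[0,0,-3],[0,0,0]],
    [1,[0,0,-3],[0,0,0]],
    [1,[0,0,-3],[0,0,0]]
  ]
}}

```text
clock: 3.07
tool_pos: [0.5204, 0.1781, 0.0934]
orientation: [180.0, 0.0, 10.4]
force: [1.4, 0.5, 2.0]
opening: 0.0004
gripper_force: 1.0
```

Cover 1 has sunk over 6 mm at only 2–3 N, so it is the loose flap. I'll push it on down.

Emit:
{"op": "step_arm", "data": {
  "rows": [
    [1,[0,0,-3],[0,0,0]],
    [1,[0,0,-6],[0,0,0]],
    [1,[0,0,-9],[0,0,0]],
    [1,[0,0,-12],[0,0,0]],
    [1,[0,0,-15],[0,0,0]]
  ]
}}

```text
clock: 3.48
tool_pos: [0.5202, 0.1781, 0.078]
orientation: [180.0, 0.0, 10.4]
force: [-0.4, -0.4, 4.1]
opening: 0.0007
gripper_force: 1.5
```

Emit:
{"op": "step_arm", "data": {
  "rows": [
    [1,[0,0,-3],[0,0,0]],
    [1,[0,0,-6],[0,0,0]],
    [1,[0,0,-9],[0,0,0]],
    [1,[0,0,-12],[0,0,0]],
    [1,[0,0,-14],[0,0,0]]
  ]
}}

```text
clock: 3.9
tool_pos: [0.5201, 0.1781, 0.0639]
orientation: [180.0, 0.1, 10.4]
force: [-0.5, -0.1, 2.7]
opening: 0.0001
gripper_force: 1.1
```

Commanded z is now 0.065; I'll press on slowly and watch the force.

Emit:
{"op": "step_arm", "data": {
  "rows": [
    [1,[0,0,-1.5],[0,0,0]],
    [1,[0,0,-3],[0,0,0]],
    [1,[0,0,-4.5],[0,0,0]],
    [1,[0,0,-6],[0,0,0]],
    [1,[0,0,-6],[0,0,0]]
  ]
}}

```text
clock: 4.32
tool_pos: [0.5208, 0.1783, 0.0615]
orientation: [180.0, -0.1, 10.5]
force: [-11.3, -3.6, 31.4]
opening: 0.0006
gripper_force: 14.7
```

Emit:
{"op": "step_arm", "data": {
  "rows": [
    [1,[0,0,-1],[0,0,0]],
    [1,[0,0,-2],[0,0,0]],
    [1,[0,0,-3],[0,0,0]],
    [1,[0,0,-3],[0,0,0]],
    [1,[0,0,-3],[0,0,0]]
  ]
}}

```text
clock: 4.73
tool_pos: [0.521, 0.1783, 0.061]
orientation: [180.0, -0.2, 10.6]
force: [-21.4, -4.3, 55.4]
opening: 0.0004
gripper_force: 26.2
```

The force has risen sharply at 39 mm depth, so the flap is on its stop (the far edge of the tip makes the contact). Now straight up and off.

Emit:
{"op": "step_arm", "data": {
  "rows": [
    [1,[0,0,4],[0,0,0]],
    [1,[0,0,10],[0,0,0]],
    [1,[0,0,20],[0,0,0]],
    [1,[0,0,35],[0,0,0]],
    [1,[0,0,55],[0,0,0]]
  ]
}}

```text
clock: 5.15
tool_pos: [0.5196, 0.1778, 0.1099]
orientation: [179.9, 0.2, 10.4]
force: [0.6, -0.6, -0.1]
opening: 0.0007
gripper_force: 0.0
```

Emit:
{"op": "step_arm", "data": {
  "rows": [
    [1,[0,0,30],[0,0,0]],
    [1,[-15,0,60],[0,0,0]],
    [1,[-40,0,90],[0,0,0]],
    [1,[-60,0,110],[0,0,0]],
    [1,[-60,0,110],[0,0,0]]
  ]
}}

```text
clock: 5.57
tool_pos: [0.4599, 0.179, 0.2254]
orientation: [-179.8, -0.3, 10.5]
force: [-0.7, 0.1, 0.8]
opening: 0.0003
gripper_force: 0.0
```

```bash
python3 - <<'E'
from h import *
o=ctrl.get_obs();print(o["clock"],o["tool_pos"],o["force"])
im=ctrl.snapshot("scene");c=cv2.resize(im[80:330,120:420],None,fx=2,fy=2)
cv2.imwrite("pics/end.png",c[:,:,::-1])
E
```

```text
5.5667 [0.45986851 0.17900369 0.22541319] [-0.74646109  0.14006451  0.7978463 ]
```

View pics/end.png

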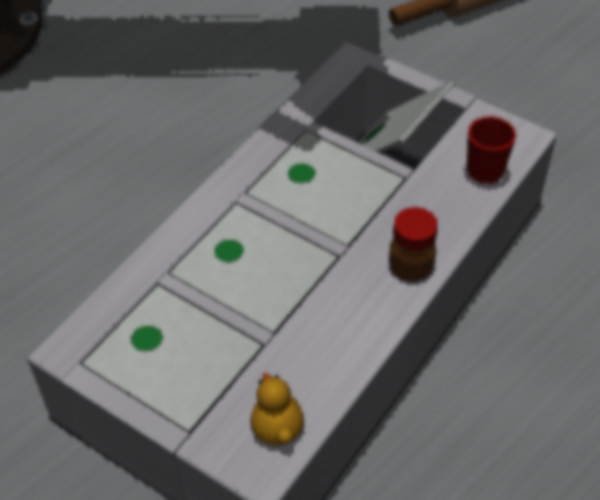

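The picture shows the flap of cover 1 wide open, tilted at about (405,120). The cup (490,150), jar (413,245) and duck (275,412) stand upright where they were, and the arm is clear.

```bash
python3 -c "
from plant import ctrl
print(ctrl.close_job())"
```

```text
the job is handed in; nothing more can be done
None
```

The leftmost cover (pad1) was the loose flap; I pushed it down to its stop, took the hand clear, saw it standing open with the jar, cup and duck undisturbed, and handed the job in (no verdict was returned).

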